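# Finish the drip crib, peel a wet tray from its stack and hold it over the crib to drip

## Task

Lay the two loose slats flat across the top of the crib as its next layer, crosswise to the slats they rest on and straight above the two slats of the bottom layer. Then peel the blue tray, which clings in the nested stack between rubber grips, off the top: lift it by the yellow fin so that this corner comes up first while the opposite corner is still down in the stack, and leave the white tray below in place. Finish while holding the tray still by its fin, centred over the crib and at least 6 cm clear above the slats, the tray sloping at least 10 degrees so that it drips; do not put it down or let go, and leave everything else on the table undisturbed.

Things in the scene. Friction and masses are not known exactly. Their poses are not given: they have to be found in the camera images.
- crib: Crib, fixed to the table: plywood board 190 x 190 x 12 mm, two layers of slats (160 x 26 x 18 mm) screwed on. Origin: centre of the board's underside, on the table; z up. Bottom slats run along x at y = +-55 mm (z 12 to 30 mm), the second layer along y at x = +-55 mm (z 30 to 48 mm). The third layer goes along x at y = +-55 mm, slat centres 57 mm up, top 66 mm; either slat fits either place.
- crib_top (a point): Point at the centre of the crib, level with the top of its second layer, 48 mm above the table; axes as the crib.
- slat_a_mid (a point): Centre of a loose pale wooden slat, 160 (along its x axis) x 26 (y) x 18 (z, up) mm, 50 g, lying flat on the table, centre 9 mm up.
- slat_b_mid (a point): Centre of the other loose slat, the same in shape and mass.
- tray_grip (a point): Grip point of the yellow fin of the blue tray: an upright plate on one corner, 34 mm long (x axis, pointing outward from the tray's centre), 10 mm thick (y; grip across it from above), 38 mm high above the rim; z up. The point is mid-length and mid-thickness, 22 mm above the rim, 16 mm below the fin's top, 88 mm above the table at the start, 110 mm out from the tray's centre. Rigid with the tray.
- tray_centre (a point): Middle of the blue tray: 198 x 158 mm over the rim (x, y), 30 mm high without the fin, 0.15 kg; this point is 15 mm above the underside of its feet. The fin's grip point is at x +86.6, y -67.8, z +37 mm from here. Four sprung rubber pads on the stack's two long sides cling to its rim edge, about 2 N each, until the rim there has come up about 8 mm.
- tray_far (a point): Underside of the blue tray's far foot, diagonally opposite the fin: x -60, y +40, z -15 mm from tray_centre, 36 mm above the table at the start; axes as tray_centre. The tray pivots about it while the fin corner is raised.
- tray: The blue tray as a whole, origin between its feet at their underside, 36 mm above the table at the start; axes as tray_centre.
- lower_tray: White tray right under the blue one, the same shape without a fin, loose, 0.2 kg; rim 54 mm above the table. Origin between its feet, 24 mm above the table. Stays in place.
- stack: Holder fixed to the table: plywood board 215 x 206 x 12 mm with the lowest white tray and four posts 68 mm high that carry the rubber pads, two on each long side, 79 to 100 mm from the middle in y, none within 60 mm of the fin; origin at the board's underside, below the centre of the trays; axes as the trays.
- stamp_a: Loose wooden clay stamp, disc 58 mm across, 22 mm high; leave alone. Origin at its underside.
- stamp_b: Loose wooden clay stamp, the same; leave alone.
- stamp_c: Loose wooden clay stamp, the same; leave alone.
- bowl: Empty white bowl 120 mm across, 45 mm high, loose; leave alone. Origin at its underside.
- modeller: Modelling spatula 170 mm long lying on the table, loose; leave alone.
- sieve: Wooden sieve frame 260 x 220 x 50 mm, loose; leave alone. Origin at its underside.
Not all that is in view belongs to the job. Leave any grey look-alike of the part that bears slat_a_mid alone.

How it is judged:
On the way, in this order (a step that is already met when the one before it is completed fails the run):
1. both slats lie flat across the crib as its third layer, above the bottom slats, and are let go (((angle between the x axis of each of slat_a_mid, slat_b_mid and the x axis of crib, either way round below 0.15 rad and angle between each of slat_a_mid, slat_b_mid's own z axis and vertical below 0.1 rad and x of slat_a_mid in the frame of crib between -0.022 and 0.022 m and y of slat_a_mid in the frame of crib between 0.037 and 0.073 m and z of slat_a_mid in the frame of crib between 0.052 and 0.062 m and x of slat_b_mid in the frame of crib between -0.022 and 0.022 m and y of slat_b_mid in the frame of crib between -0.073 and -0.037 m and z of slat_b_mid in the frame of crib between 0.052 and 0.062 m) or (angle between the x axis of each of slat_a_mid, slat_b_mid and the x axis of crib, either way round below 0.15 rad and angle between each of slat_a_mid, slat_b_mid's own z axis and vertical below 0.1 rad and x of slat_a_mid in the frame of crib between -0.022 and 0.022 m and y of slat_a_mid in the frame of crib between -0.073 and -0.037 m and z of slat_a_mid in the frame of crib between 0.052 and 0.062 m and x of slat_b_mid in the frame of crib between -0.022 and 0.022 m and y of slat_b_mid in the frame of crib between 0.037 and 0.073 m and z of slat_b_mid in the frame of crib between 0.052 and 0.062 m)) and contact force between the fingers and slat_a below 0.1 N and contact force between the fingers and slat_b below 0.1 N), for 0.2 s.
2. the fin corner of the blue tray is raised (tray sloping over 7 degrees) while its far foot is still within 12 mm of where it sat (angle between tray's own z axis and vertical above 0.12 rad and distance of tray_far from where it was at the start of the episode below 0.012 m and z of tray_grip in the frame of stack above 0.098 m and contact force between the fingers and tray above 0.5 N), for 0.05 s.
At the end, for the whole second after the job is handed in: Slats level on the crib, over the bottom ones within 18 mm sideways, 22 mm lengthwise, 8 degrees, and let go; blue tray held still, far foot over 110 mm up, sloping over 9 degrees, middle within 60 mm of the crib's centre, touching only the gripper; white tray within 12 mm of its place (all of step 1 and contact force between the fingers and tray above 1 N and height (world z) of tray_far above 0.11 m and angle between tray's own z axis and vertical between 0.15 and 1.4 rad and horizontal distance between tray_centre and crib_top below 0.06 m and linear speed of tray below 0.03 m/s and contact force between tray and crib below 0.05 N and contact force between tray and slat_a below 0.05 N and contact force between tray and slat_b below 0.05 N and contact force between tray and lower_tray below 0.05 N and contact force between tray and stack below 0.05 N and distance of lower_tray from where it was at the start of the episode below 0.012 m); the arm keeps its last pose, push and grip.
It fails at once if a bystander (stamp, bowl, spatula, sieve) is pushed more than 30 mm from its place (distance of any of stamp_a, stamp_b, stamp_c, bowl, modeller, sieve from where it was at the start of the episode above 0.03 m).
It fails at once if the white tray is pulled out of its place with the blue one (distance of lower_tray from where it was at the start of the episode above 0.02 m).
It also fails if it takes over 69 s, if anything falls off the work surface, if the arm or the gripper's body presses on something with over 40 N, if the wrist force passes 120 N, or if a joint passes its speed limit or range.

## Robot

A 6-joint arm with a two-finger parallel gripper is mounted at the origin on the work surface. World frame = base frame: x ahead of the robot, y to its left, z up, the work surface at z = 0. Lengths are in m, angles in rad, forces in N, time in s.
With the tool pointing down it reaches from about 0.35 to 0.775 m from the base axis. Payload 7.3 kg.
Tool frame: the origin (TCP) lies at the very end of the fingers, on their centre line; the grasp point (between the pads) lies 19 mm behind it; z points along the fingers, y is the line along which they close (so a half turn about z gives the same grasp; the last joint's range is limited). The gripper opens to 92 mm and grips with 3 to 60 N. Pads are 19 mm wide; open, the fingers measure 130 mm over their backs; the gripper's body (75 mm by 190 mm) begins 47 mm behind the grasp point.
Start: joints at [-1.391, 0.342, 1.524, -0, 1.275, -0.146], TCP at [0.168, -0.497, 0.227] pointing down, gripper open.
Joint ranges: [-2.53, 2.53], [-0.77, 2.02], [0.04, 2.7], [-1, 4.14], [0.28, 2.66], [-3.11, 3.11]. Speed limits (rad/s): [2.57, 2.57, 3.14, 3.14, 3.14, 3.14].

## Interface

Orientations are given as [roll, pitch, yaw] about the fixed x, y, z axes, in that order (R = Rz(yaw) Ry(pitch) Rx(roll)).
In Python, from cell import observe, read_camera, get_calibration, hand_in, search_frame gives the robot as it stands.
- The arm moves only by the tool step_arm, never from a script. Its argument "commands" is a list of rows, each an object with "translation": the shift along the tool's x, y, z in mm, a list of three; "roll": the turn about the tool's z in rad. In form: [{"translation": [x, y, z], "roll": roll}, ...]. A call has 1 to 20 rows; each row shifts and turns the commanded pose from where the row before left it, along the tool's axes as they then stand; what a row does not reach is not made up. A row lasts 1/12 s, in which the tool goes at most 41.7 mm and 7.16 degrees, less where a joint would pass 70% of its speed; a pose out of reach is approached as far as the arm can. A call is refused whole if a number of a shift passes 41.7 or a number of a turn 0.125, either way. A call with a gripper value outside its range is refused whole. "fingers" is the opening, from 0 (shut) to 1 (fully open), set as the call begins (left out, the last holds). The fingers move at their own pace and stop on an object; "grip_force" is the grip in N (left out, the last holds). Time passes only in rows, so rows that do not move let the fingers close. It gives the time, the measured TCP pose, the force, the opening and the grip force at its end, in the units of the state.
- observe(): the state, without advancing time (a new reading comes with each control period).
- read_camera(name): name is "side" or "top"; returns the picture (480x640x3 uint8, red, green, blue); there is no depth.
- get_calibration(name): a dict with "camera_matrix" (3x3 intrinsics, pixels), "world_from_camera" (4x4, takes a point from camera to world coordinates). Camera axes: x right, y up, looking along -z (the intrinsics and any distortion apply to the point x, -y, -z); pixel columns grow to the right and rows downward; lengths in m; the calibration is good to about 2 mm. A picture is of the moment at which its call begins. get_calibration takes no time and is no camera call.
- hand_in(): hands the job in; it is judged then, once.
Trained networks look in the newest picture that a camera, given by its name, has taken for a name from the list of things; names that differ only in an ending like _2 or _b are one class to them, and where a whole thing is asked for, a point or a joint stands for the part that bears it (a point fixed in the world has none). Each returns a list of dicts, best first, with "confidence" (0 to 1); they miss things now and then, are a little off and sometimes report something else, mostly with a low value. They report only what shows in the picture. A call takes as long as a camera call. They do not tell look-alikes from the thing itself.
- search_frame(camera, name): "at" ([x, y, z] in m, in world coordinates, good to about 4 mm: the middle of the surface that is visible of it).
The state is a dict: "time": time; "qpos": joint angles; "qvel": joint speeds; "joint_efforts": joint torques, N m; "tool_pos": TCP position; "tool_rot": TCP orientation; "contact_force": force on the tool from outside, world axes, zero at the start; "torque": the same for the moment, N m; "opening": finger opening in m; "grip_force": force on a finger pad.
Only numpy, scipy, OpenCV 4.12 (cv2) and the standard library are available. Lean on these libraries where they do the work, as an engineer would, in place of code of your own. Each camera call takes 0.05 s, during which the arm holds its last target. There are 200 camera calls.

## Working session

There is one attempt and no reset: what is moved stays moved. The work goes in short steps, Python scripts to look and compute and a tool call to move; the robot and the scene stay as the last step left them, time stands still between calls to the robot, and variables do not carry over. Pictures are saved under pics/ and viewed, at most 10 in all, crops included, and the job is handed in when it is done.

Besides the shell and the picture viewer there is one more tool, called in YAML: its name, and indented under it one key for each argument. step_arm: Moves the arm, as the interface text tells. Its arguments: {"type":"object","properties":{"commands":{"type":"array"},"fingers":{"type":"number"},"grip_force":{"type":"number"}},"required":["commands"]}

```bash
mkdir -p pics
python3 - <<'E'
from cell import *
import cv2
for c in("top","side"):
    im=read_camera(c); cv2.imwrite(f"pics/{c}0.png",im[:,:,::-1])
    k=get_calibration(c); print(c,k["camera_matrix"],k["world_from_camera"])
    for n in("crib","slat_a_mid","tray_grip","tray_centre","tray_far","lower_tray","stack","sieve","bowl","stamp_a","modeller"):
        print(n,[([round(v,3) for v in d["at"]],round(d["confidence"],2)) for d in search_frame(c,n)])
s=observe();print(s)
E
```

```text
top [[580.73779136   0.         319.39590047]
 [  0.         580.73779136 235.10691704]
 [  0.           0.           1.        ]] [[-5.50733485e-03  9.76523261e-01 -2.15341565e-01  1.80357969e-01]
 [-9.99984575e-01 -5.22306371e-03  1.88912293e-03  6.96278446e-02]
 [ 7.20029765e-04  2.15348648e-01  9.76536964e-01  1.46785347e+00]
 [ 0.00000000e+00  0.00000000e+00  0.00000000e+00  1.00000000e+00]]
crib [([0.469, -0.262, 0.012], 0.9)]
slat_a_mid [([0.426, 0.008, 0.019], 0.9), ([0.253, 0.238, 0.014], 0.62)]
tray_grip [([0.493, 0.239, 0.051], 0.71)]
tray_centre [([0.458, 0.19, 0.009], 0.66), ([0.564, -0.447, 0.017], 0.61), ([0.497, 0.244, 0.047], 0.58)]
tray_far [([0.497, 0.243, 0.051], 0.74), ([0.711, -0.142, 0.018], 0.66), ([0.428, 0.008, 0.019], 0.25)]
lower_tray []
stack [([0.458, 0.189, 0.012], 0.64)]
sieve [([0.447, 0.569, 0.042], 0.65), ([0.426, 0.009, 0.018], 0.16)]
bowl [([0.702, 0.321, 0.021], 0.89)]
stamp_a [([0.708, 0.162, 0.021], 0.68), ([0.568, -0.447, 0.021], 0.59), ([0.713, -0.141, 0.02], 0.55)]
modeller [([0.711, -0.278, 0.01], 0.9), ([0.714, -0.142, 0.021], 0.69)]
side 
[... 1160 characters left out ...]
.284, 0.001], 0.65)]
{'time': 1.2, 'qpos': array([-1.39103131e+00,  3.41973820e-01,  1.52407023e+00, -3.39724120e-05,
        1.27541583e+00, -1.45968874e-01]), 'qvel': array([-0.00089148, -0.00015728, -0.00020386,  0.00022475, -0.00093516,
       -0.00045139]), 'joint_efforts': array([ 2.75603241e-03, -4.31127620e+01, -2.44474858e+01,  7.19966157e-02,
        4.81644098e-02,  1.56034878e-05]), 'tool_pos': array([ 0.16803361, -0.49741061,  0.22676452]), 'tool_rot': array([3.14146602e+00, 5.14681872e-05, 3.25743773e-01]), 'contact_force': array([-1.06700725, -0.20450031,  0.17436852]), 'torque': array([-0.03655468, -0.02431708, -0.00819635]), 'grip_force': 0.0, 'opening': 0.09164273725518708}
```

View pics/top0.png

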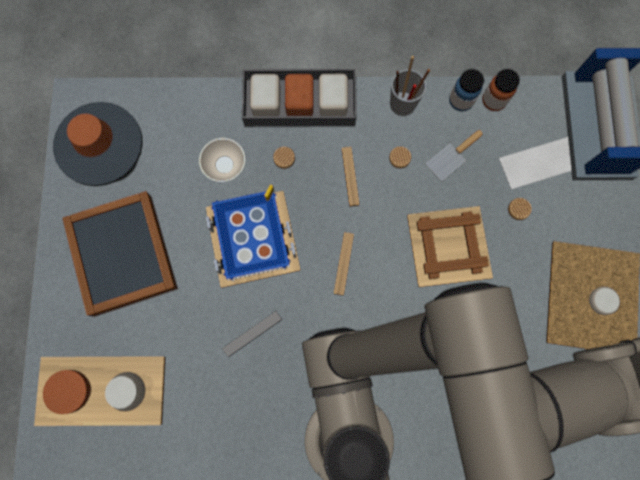

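View pics/side0.png

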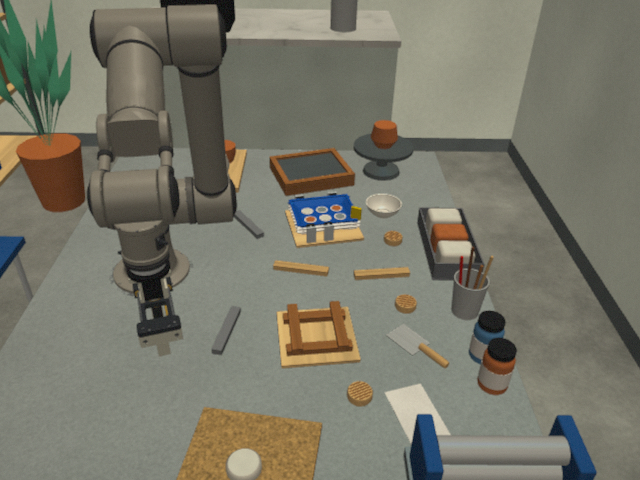

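```bash
cat > fit.py <<'E'
from cell import *
import cv2,numpy as np
from scipy.optimize import minimize
def box(x0,x1,y0,y1,z0,z1): return [(x,y,z) for x in(x0,x1) for y in(y0,y1) for z in(z0,z1)]
def proj(P,c):
    k=get_calibration(c);T=np.linalg.inv(k["world_from_camera"])
    Q=P@T[:3,:3].T+T[:3,3];Q=Q*[1,-1,-1];q=Q@k["camera_matrix"].T
    return q[:,:2]/q[:,2:]
def mask(im,kind):
    i=im.astype(int);r,g,b=i[...,0],i[...,1],i[...,2]
    return ((r-b>28) if kind=="wood" else (b-r>45) if kind=="blue" else ((r-b>90)&(g-b>60))).astype(np.uint8)
def comp(m,seed):
    n,l,st,ce=cv2.connectedComponentsWithStats(m)
    ys,xs=np.nonzero(l);k=np.argmin((xs-seed[0])**2+(ys-seed[1])**2)
    return (l==l[ys[k],xs[k]]).astype(np.uint8)
def hull(p,shape):
    m=np.zeros(shape,np.uint8);h=cv2.convexHull((p*16).round().astype(np.int32))
    return h
def fit(ims,kind,pts,guess,zseed):
    pts=np.array(pts);S=4;data=[]
    for c,im in ims.items():
        m=mask(im,kind);s=proj(np.array([[guess[0],guess[1],zseed]]),c)[0]
        m=comp(m,s);ys,xs=np.nonzero(m)
        h=cv2.convexHull(np.stack([xs,ys],1).astype(np.int32))
        x,y,w,hh=cv2.boundingRect(h);o=np.array([x-20,y-20]);sz=((hh+40)*S,(w+40)*S)
        M=np.zeros(m.shape,np.uint8);cv2.fillPoly(M,[h],1);M=M[y-20:y+hh+20,x-20:x+w+20]
        M=cv2.resize(M,sz[::-1],interpolation=cv2.INTER_NEAREST)
        data.append((c,o,M))
    def f(p,each=False):
        cs,sn=np.cos(p[2]),np.sin(p[2]);R=np.array([[cs,-sn,0],[sn,cs,0],[0,0,1]])
        P=pts@R.T+[p[0],p[1],0];out=[]
        for c,o,M in data:
            q=(proj(P,c)-o+.5)*S-.5;A=np.zeros_like(M)
            cv2.fillPoly(A,[cv2.convexHull(q.round().astype(np.int32))],1)
            out.append((A&M).sum()/(A|M).sum())
        return out if each else -np.mean(out)
    best=None
    for dy in(-.25,0,.25):
        g=np.array(guess)+[0,0,dy]
        r=minimize(f,g,method="Nelder-Mead",options=dict(initial_simplex=[g,g+[.01,0,0],g+[0,.01,0],g+[0,0,.1]],xatol=1e-4,fatol=1e-4))
        if best is None or r.fun<best.fun:best=r
    return best.x.round(4),np.round(f(best.x,True),3)
SLAT=box(-.08,.08,-.013,.013,0,.018)
CRIB=box(-.095,.095,-.095,.095,0,.012)+box(-.068,.068,-.08,.08,.03,.048)
TRAY=box(-.099,.099,-.079,.079,.061,.066)
E
python3 - <<'E'
from fit import *
ims={c:read_camera(c) for c in("top","side")}
for c in ims: np.save(f"pics/{c}.npy",ims[c])
J=dict(ab=ims,t={"top":ims["top"]},s={"side":ims["side"]})
for n,k,p,g,z in(("s1","wood",SLAT,(.425,.008,-.1),.018),("s2","wood",SLAT,(.635,-.005,.1),.018),("crib","wood",CRIB,(.47,-.28,.05),.012),("tray","blue",TRAY,(.495,.25,.15),.06)):
    for j in J: print(n,j,*fit(J[j],k,p,g,z))
for c in ims:
    # fin
    x=(.59,.21,.08);s=proj(np.array([x]),c)[0];m=comp(mask(ims[c],"yel"),s);ys,xs=np.nonzero(m);print(c,s,xs.mean(),ys.mean(),len(xs))
E
```

```text
s1 ab [ 0.4279  0.0068 -0.1755] [0.925 0.897]
s1 t [ 0.4292  0.0057 -0.1781] [0.938]
s1 s [ 0.4255  0.009  -0.1891] [0.932]
s2 ab [ 0.6603 -0.0135  0.1144] [0.9   0.907]
s2 t [ 0.662  -0.0142  0.1133] [0.924]
s2 s [ 0.659  -0.0113  0.0981] [0.934]
crib ab [ 0.4721 -0.2651  0.1137] [0.982 0.975]
crib t [ 0.4728 -0.2658  0.1133] [0.985]
crib s [ 0.4707 -0.2641  0.1262] [0.98]Traceback (most recent call last):
  File "<stdin>", line 6, in <module>
  File "fit.py", line 40, in fit
    r=minimize(f,g,method="Nelder-Mead",options=dict(initial_simplex=[g,g+[.01,0,0],g+[0,.01,0],g+[0,0,.1]],xatol=1e-4,fatol=1e-4))
    res = _minimize_neldermead(fun, x0, args, callback, bounds=bounds,
                               **options)
    fsim[k] = func(sim[k])
              ~~~~^^^^^^^^
    fx = function(np.copy(x), *(wrapper_args + args))
  File "fit.py", line 33, in f
    q=(proj(P,c)-o+.5)*S-.5;A=np.zeros_like(M)
       ~~~~^^^^^
  File "fit.py", line 6, in proj
    k=get_calibration(c);T=np.linalg.inv(k["world_from_camera"])
ValueError: time passes only in moves, steps and waits
```

```bash
sed -i 's/^def proj/from functools import lru_cache\n@lru_cache\ndef cal(c): return get_calibration(c)\ndef proj/; s/k=get_calibration(c);T/k=cal(c);T/' fit.py
python3 - <<'E'
from fit import *
ims={c:np.load(f"pics/{c}.npy") for c in("top","side")}
J=dict(ab=ims,t={"top":ims["top"]},s={"side":ims["side"]})
for j in J: print(j,*fit(J[j],"blue",TRAY,(.495,.25,.15),.06))
pm=[]
for c in ims:
    x=(.59,.21,.08);s=proj(np.array([x]),c)[0];m=comp(mask(ims[c],"yel"),s);ys,xs=np.nonzero(m);print(c,s,xs.mean(),ys.mean(),len(xs))
    pm.append((c,np.array([xs.mean(),ys.mean()])))
from scipy.optimize import least_squares
print(least_squares(lambda p:np.concatenate([proj(p[None],c)[0]-q for c,q in pm]),[.59,.21,.08]).x)
x,y,w=fit(ims,"blue",TRAY,(.495,.25,.15),.06)[0]
R=np.array([[np.cos(w),-np.sin(w)],[np.sin(w),np.cos(w)]]);print("grip",R@[.0866,-.0678]+[x,y],"fin yaw",w+np.arctan2(-67.8,86.6))
print(observe()["time"])
E
```

```text
ab [0.4927 0.24   0.2073] [0.953 0.946]
t [0.4949 0.2398 0.2041] [0.962]
s [0.4908 0.2406 0.2017] [0.953]
top [261.60317839 194.69961171] 268.531914893617 190.70212765957447 47
side [354.61395611 210.61949549] 355.66990291262135 212.03883495145632 103
[0.59546961 0.19197717 0.08748972]
grip [0.5914004  0.19147546] fin yaw -0.4569329506957531
1.3
```

step_arm:
  commands:
    - {"translation": [0,0,0],"roll": 0.101}
    - {"translation": [0,0,0],"roll": 0.101}
    - {"translation": [0,0,0],"roll": 0.101}
    - {"translation": [0,0,0],"roll": 0.101}
    - {"translation": [0,0,0],"roll": 0.102}
    - {"translation": [11,-36.2,0],"roll": 0}
    - {"translation": [11,-36.2,0],"roll": 0}
    - {"translation": [11,-36.2,0],"roll": 0}
    - {"translation": [11,-36.2,0],"roll": 0}
    - {"translation": [11,-36.2,0],"roll": 0}
    - {"translation": [11,-36.2,0],"roll": 0}
    - {"translation": [11,-36.2,0],"roll": 0}
    - {"translation": [11,-36.2,0],"roll": 0}
    - {"translation": [11,-36.2,0],"roll": 0}
    - {"translation": [11,-36.2,0],"roll": 0}
    - {"translation": [11,-36.2,0],"roll": 0}
    - {"translation": [11,-36.2,0],"roll": 0}
    - {"translation": [11,-36.2,0],"roll": 0}
    - {"translation": [11,-36.2,0],"roll": 0}
    - {"translation": [11,-36.2,0],"roll": 0}
  fingers: 0.7
  grip_force: 20

```text
time: 2.97
tool_pos: [0.4282, 0.0092, 0.227]
tool_rot: [3.141, -0.001, -0.18]
contact_force: [0.1, -0.4, 0.4]
opening: 0.0643
grip_force: 0.0
```

```bash
cat > plan.py <<'E'
import sys,numpy as np
from cell import observe
# target x y z yaw -> roll, then shift in tool axes (mm)
s=observe();p=s["tool_pos"];w=s["tool_rot"][2]
t=np.array(list(map(float,sys.argv[1:4])));W=float(sys.argv[4])
d=(t-p)*1000;c,n=np.cos(W),np.sin(W)
print("t",s["time"],"pos",p.round(4),"rot",s["tool_rot"].round(3),"open",s["opening"].round(4),"grip",s["grip_force"],"F",s["contact_force"].round(1),"q",s["qpos"].round(2))
print("roll",round(w-W,3),"shift",np.round([c*d[0]+n*d[1],n*d[0]-c*d[1],-d[2]],1))
E
python3 plan.py .4275 .0073 .003 -.18
```

```text
Traceback (most recent call last):
  File "plan.py", line 7, in <module>
    print("t",s["time"],"pos",p.round(4),"rot",s["tool_rot"].round(3),"open",s["opening"].round(4),"grip",s["grip_force"],"F",s["contact_force"].round(1),"q",s["qpos"].round(2))
                                                                             ^^^^^^^^^^^^^^^^^^
AttributeError: 'float' object has no attribute 'round'
```

step_arm:
  commands:
    - {"translation": [0,2,30],"roll": 0}
    - {"translation": [0,0,30],"roll": 0}
    - {"translation": [0,0,30],"roll": 0}
    - {"translation": [0,0,30],"roll": 0}
    - {"translation": [0,0,30],"roll": 0}
    - {"translation": [0,0,30],"roll": 0}
    - {"translation": [0,0,20],"roll": 0}
    - {"translation": [0,0,12],"roll": 0}
    - {"translation": [0,0,8],"roll": 0}
    - {"translation": [0,0,4],"roll": 0}
    - {"translation": [0,0,0],"roll": 0}

```text
time: 3.88
tool_pos: [0.4274, 0.0052, 0.0024]
tool_rot: [3.142, 0.0, -0.18]
contact_force: [1.4, 0.0, 1.1]
opening: 0.0644
grip_force: 0.0
```

step_arm:
  commands:
    - {"translation": [0,0,0],"roll": 0}
    - {"translation": [0,0,0],"roll": 0}
    - {"translation": [0,0,0],"roll": 0}
    - {"translation": [0,0,0],"roll": 0}
    - {"translation": [0,0,0],"roll": 0}
    - {"translation": [0,0,0],"roll": 0}
  fingers: 0

```text
time: 4.38
tool_pos: [0.4275, 0.0052, 0.003]
tool_rot: [3.142, -0.001, -0.18]
contact_force: [-1.2, 0.6, -0.6]
opening: 0.0285
grip_force: 0.2
```

```bash
sed -i 's/s\["opening"\].round(4)/s["opening"]/' plan.py
python3 - <<'E'
import numpy as np
c,n=np.cos(.115),np.sin(.115)
for y in(.055,-.055):print(.472-n*y,-.2652+c*y)
E
python3 plan.py .4657 -.2106 .13 .115
```

```text
0.46568893213834844 -0.21056328686271814
0.4783110678616515 -0.31983671313728185
t 4.3833 pos [0.4275 0.0052 0.003 ] rot [ 3.142e+00 -1.000e-03 -1.800e-01] open 0.028546526334104684 grip 0.17114941030740738 F [-1.2  0.6 -0.6] q [-0.17  0.52  2.04 -0.    0.58  1.58]
roll -0.295 shift [  13.2  218.8 -127. ]
```

step_arm:
  commands:
    - {"translation": [0,0,0],"roll": 0}
    - {"translation": [0,0,0],"roll": 0}
    - {"translation": [0,0,0],"roll": 0}
    - {"translation": [0,0,-7],"roll": 0}
    - {"translation": [0,0,-20],"roll": 0}
    - {"translation": [0,0,-30],"roll": 0}
    - {"translation": [0,0,-30],"roll": 0}
    - {"translation": [0,0,-30],"roll": -0.1}
    - {"translation": [0,0,-10],"roll": -0.1}
    - {"translation": [0,0,0],"roll": -0.095}
    - {"translation": [1,20,0],"roll": 0}
    - {"translation": [2,30,0],"roll": 0}
    - {"translation": [2,30,0],"roll": 0}
    - {"translation": [2,30,0],"roll": 0}
    - {"translation": [2,30,0],"roll": 0}
    - {"translation": [2,30,0],"roll": 0}
    - {"translation": [1,28,0],"roll": 0}
    - {"translation": [1.2,20.8,0],"roll": 0}
    - {"translation": [0,0,0],"roll": 0}
    - {"translation": [0,0,0],"roll": 0}

```text
time: 6.05
tool_pos: [0.4651, -0.2112, 0.1296]
tool_rot: [-3.141, 0.001, 0.113]
contact_force: [-0.9, 0.3, -0.6]
opening: 0.0259
grip_force: 20.0
```

```bash
python3 plan.py .4657 -.2106 .052 .115;python3 - <<'E'
from cell import *
import cv2
im=read_camera("side");cv2.imwrite("pics/side1.png",cv2.resize(im[150:390,150:470,::-1],(800,600)))
E
```

```text
t 6.05 pos [ 0.4651 -0.2112  0.1296] rot [-3.141e+00  1.000e-03  1.130e-01] open 0.025938236718071536 grip 19.999929070472717 F [-0.9  0.3 -0.6] q [-0.58  0.42  1.7   0.    1.02  0.88]
roll -0.002 shift [ 0.6 -0.6 77.6]
```

View pics/side1.png

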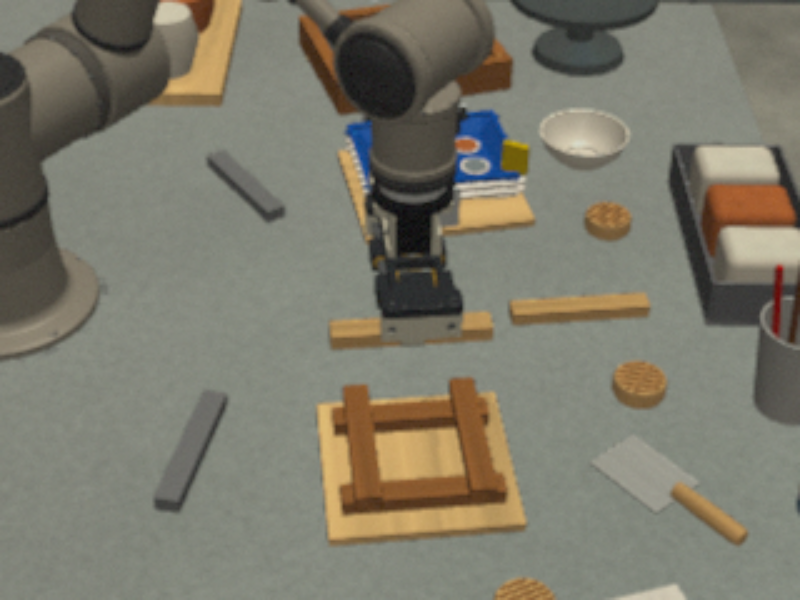

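The side crop shows the slat held level at (411,330), lined up above the crib's back slat, with the second slat still at (580,307).

step_arm:
  commands:
    - {"translation": [0.6,-0.6,20],"roll": 0}
    - {"translation": [0,0,25],"roll": 0}
    - {"translation": [0,0,16],"roll": 0}
    - {"translation": [0,0,9],"roll": 0}
    - {"translation": [0,0,5],"roll": 0}
    - {"translation": [0,0,3],"roll": 0}
    - {"translation": [0,0,0],"roll": 0}

```text
time: 6.68
tool_pos: [0.4662, -0.2096, 0.0519]
tool_rot: [3.141, -0.0, 0.115]
contact_force: [0.3, 0.1, 0.2]
opening: 0.0256
grip_force: 20.0
```

step_arm:
  commands:
    - {"translation": [0,0,0],"roll": 0}
    - {"translation": [0,0,0],"roll": 0}
    - {"translation": [0,0,0],"roll": 0}
    - {"translation": [0,0,0],"roll": 0}
    - {"translation": [0,0,-10],"roll": 0}
    - {"translation": [0,0,-20],"roll": 0}
    - {"translation": [0,0,-30],"roll": 0}
    - {"translation": [0,0,-30],"roll": 0}
  fingers: 0.6

```text
time: 7.35
tool_pos: [0.4655, -0.2096, 0.1431]
tool_rot: [-3.141, 0.001, 0.115]
contact_force: [-0.5, -0.3, 0.5]
opening: 0.0551
grip_force: 0.0
```

```bash
python3 plan.py .6603 -.0128 .003 .109
```

```text
t 7.35 pos [ 0.4655 -0.2096  0.1431] rot [-3.141e+00  1.000e-03  1.150e-01] open 0.055093421475351075 grip 0.0 F [-0.5 -0.3  0.5] q [-0.57  0.4   1.68 -0.    1.06  0.88]
roll 0.006 shift [ 215.  -174.5  140.1]
```

step_arm:
  commands:
    - {"translation": [21.5,-17.5,0],"roll": 0.006}
    - {"translation": [21.5,-17.5,0],"roll": 0}
    - {"translation": [21.5,-17.5,0],"roll": 0}
    - {"translation": [21.5,-17.5,0],"roll": 0}
    - {"translation": [21.5,-17.5,0],"roll": 0}
    - {"translation": [21.5,-17.5,0],"roll": 0}
    - {"translation": [21.5,-17.5,0],"roll": 0}
    - {"translation": [21.5,-17.5,0],"roll": 0}
    - {"translation": [21.5,-17.5,0],"roll": 0}
    - {"translation": [21.5,-17.5,0],"roll": 0}
    - {"translation": [0,0,30],"roll": 0}
    - {"translation": [0,0,30],"roll": 0}
    - {"translation": [0,0,30],"roll": 0}
    - {"translation": [0,0,25],"roll": 0}
    - {"translation": [0,0,13],"roll": 0}
    - {"translation": [0,0,8],"roll": 0}
    - {"translation": [0,0,4],"roll": 0}
    - {"translation": [0,0,0],"roll": 0}

```text
time: 8.85
tool_pos: [0.6611, -0.0126, 0.0022]
tool_rot: [3.141, -0.001, 0.109]
contact_force: [0.4, 0.3, 0.1]
opening: 0.0553
grip_force: 0.0
```

step_arm:
  commands:
    - {"translation": [0,0,0],"roll": 0}
    - {"translation": [0,0,0],"roll": 0}
    - {"translation": [0,0,0],"roll": 0}
    - {"translation": [0,0,0],"roll": 0}
    - {"translation": [0,0,0],"roll": 0}
    - {"translation": [0,0,0],"roll": 0}
    - {"translation": [0,0,0],"roll": 0}
    - {"translation": [0,0,0],"roll": 0}
    - {"translation": [0,0,-7],"roll": 0}
    - {"translation": [0,0,-20],"roll": 0}
    - {"translation": [0,0,-30],"roll": 0}
    - {"translation": [0,0,-30],"roll": 0}
    - {"translation": [0,0,-30],"roll": 0}
    - {"translation": [0,0,-23],"roll": 0}
    - {"translation": [0,0,0],"roll": 0}
  fingers: 0

```text
time: 10.1
tool_pos: [0.6634, -0.0127, 0.148]
tool_rot: [3.139, -0.01, 0.109]
contact_force: [-0.4, 0.8, 0.3]
opening: 0.0261
grip_force: 20.0
```

```bash
python3 plan.py .4783 -.3198 .052 .115
python3 - <<'E'
from fit import *
ims={c:read_camera(c) for c in("top","side")}
o=ims["top"];q=proj(np.array([[.47,-.265,.05]]),"top")[0].astype(int)
cv2.imwrite("pics/top1.png",cv2.resize(o[q[1]-75:q[1]+75,q[0]-100:q[0]+100,::-1],(800,600),interpolation=cv2.INTER_CUBIC))
print(q)
E
```

```text
t 10.1 pos [ 0.6634 -0.0127  0.148 ] rot [ 3.139 -0.01   0.109] open 0.026084827552732812 grip 19.99305546283722 F [-0.4  0.8  0.3] q [-0.13  0.65  1.22  0.    1.25  1.33]
roll -0.006 shift [-219.1  283.8   96. ]
[452 243]
```

View pics/top1.png

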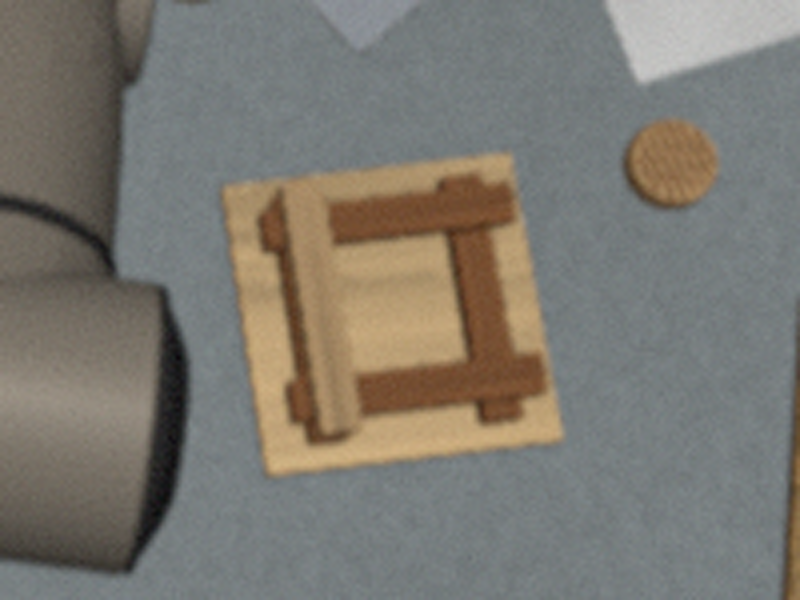

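The first slat lies over the left bottom slat, at (321,305) in the crop, and the offset matches the parallax. Next is the second slat.

step_arm:
  commands:
    - {"translation": [-10,13,0],"roll": -0.006}
    - {"translation": [-18,23.5,0],"roll": 0}
    - {"translation": [-18,23.5,0],"roll": 0}
    - {"translation": [-18,23.5,0],"roll": 0}
    - {"translation": [-18,23.5,0],"roll": 0}
    - {"translation": [-18,23.5,0],"roll": 0}
    - {"translation": [-18,23.5,0],"roll": 0}
    - {"translation": [-18,23.5,0],"roll": 0}
    - {"translation": [-18,23.5,0],"roll": 0}
    - {"translation": [-18,23.5,0],"roll": 0}
    - {"translation": [-18,23.5,0],"roll": 0}
    - {"translation": [-18,23.5,0],"roll": 0}
    - {"translation": [-11,12,0],"roll": 0}
    - {"translation": [0,0,20],"roll": 0}
    - {"translation": [0,0,25],"roll": 0}
    - {"translation": [0,0,15],"roll": 0}
    - {"translation": [0,0,0],"roll": 0}
    - {"translation": [0,0,0],"roll": 0}

```text
time: 11.7
tool_pos: [0.4744, -0.3183, 0.0799]
tool_rot: [-3.138, 0.003, 0.115]
contact_force: [0.0, -0.3, 0.6]
opening: 0.0257
grip_force: 20.0
```

```bash
python3 plan.py .4783 -.3198 .052 .115
```

```text
t 11.7 pos [ 0.4744 -0.3183  0.0799] rot [-3.138e+00  3.000e-03  1.150e-01] open 0.02565000585585555 grip 19.993087649345398 F [ 0.  -0.3  0.6] q [-0.73  0.58  1.58 -0.    0.99  0.73]
roll -0.0 shift [ 3.7  1.9 27.9]
```

step_arm:
  commands:
    - {"translation": [3,1.5,10],"roll": 0}
    - {"translation": [0,0,9],"roll": 0}
    - {"translation": [0,0,6],"roll": 0}
    - {"translation": [0,0,3],"roll": 0}
    - {"translation": [0,0,0],"roll": 0}
    - {"translation": [0,0,0],"roll": 0}

```text
time: 12.2
tool_pos: [0.4786, -0.3203, 0.0537]
tool_rot: [3.142, 0.0, 0.115]
contact_force: [-0.2, 0.5, -0.5]
opening: 0.0259
grip_force: 20.0
```

step_arm:
  commands:
    - {"translation": [0,0,0],"roll": 0}
    - {"translation": [0,0,0],"roll": 0}
    - {"translation": [0,0,0],"roll": 0}
    - {"translation": [0,0,0],"roll": 0}
    - {"translation": [0,0,-10],"roll": 0}
    - {"translation": [0,0,-20],"roll": 0}
    - {"translation": [0,0,-30],"roll": 0}
    - {"translation": [0,0,-30],"roll": 0}
    - {"translation": [0,0,-30],"roll": 0}
  fingers: 0.6

```text
time: 12.95
tool_pos: [0.4785, -0.3202, 0.1758]
tool_rot: [3.141, -0.0, 0.115]
contact_force: [-0.1, -1.3, 0.4]
opening: 0.0551
grip_force: 0.0
```

```bash
python3 plan.py .5925 .1918 .072 -.457
```

```text
t 12.95 pos [ 0.4785 -0.3202  0.1758] rot [ 3.141 -0.     0.115] open 0.05506604300659769 grip 0.0 F [-0.1 -1.3  0.4] q [-0.72  0.48  1.46 -0.    1.21  0.73]
roll 0.572 shift [-123.6 -509.8  103.8]
```

step_arm:
  commands:
    - {"translation": [0,0,0],"roll": 0.114}
    - {"translation": [0,0,0],"roll": 0.114}
    - {"translation": [0,0,0],"roll": 0.114}
    - {"translation": [0,0,0],"roll": 0.115}
    - {"translation": [0,0,0],"roll": 0.115}
    - {"translation": [-5,-20,0],"roll": 0}
    - {"translation": [-8.5,-35,0],"roll": 0}
    - {"translation": [-8.5,-35,0],"roll": 0}
    - {"translation": [-8.5,-35,0],"roll": 0}
    - {"translation": [-8.5,-35,0],"roll": 0}
    - {"translation": [-8.5,-35,0],"roll": 0}
    - {"translation": [-8.5,-35,0],"roll": 0}
    - {"translation": [-8.5,-35,0],"roll": 0}
    - {"translation": [-8.5,-35,0],"roll": 0}
    - {"translation": [-8.5,-35,0],"roll": 0}
    - {"translation": [-8.5,-35,0],"roll": 0}
    - {"translation": [-8.5,-35,0],"roll": 0}
    - {"translation": [-8.5,-35,0],"roll": 0}
    - {"translation": [-8.5,-35,0],"roll": 0}
    - {"translation": [-8.1,-34.8,0],"roll": 0}

```text
time: 14.62
tool_pos: [0.5928, 0.1936, 0.1747]
tool_rot: [-3.141, -0.001, -0.457]
contact_force: [-0.0, -0.2, 0.2]
opening: 0.0549
grip_force: 0.0
```

step_arm:
  commands:
    - {"translation": [0,0,20],"roll": 0}
    - {"translation": [0,0,20],"roll": 0}
    - {"translation": [0,0,10],"roll": 0}
    - {"translation": [0,0,0],"roll": 0}

```text
time: 14.95
tool_pos: [0.5913, 0.1914, 0.1216]
tool_rot: [3.139, 0.004, -0.457]
contact_force: [0.2, 0.3, 0.4]
opening: 0.0553
grip_force: 0.0
```

```bash
python3 plan.py .5925 .1918 .072 -.457
python3 - <<'E'
from fit import *
a,b=read_camera("side"),read_camera("top")
f=lambda o,c,p:cv2.resize(o[(q:=proj(np.array([p]),c)[0].astype(int))[1]-75:q[1]+75,q[0]-50:q[0]+50,::-1],(400,600),interpolation=cv2.INTER_CUBIC)
cv2.imwrite("pics/two.png",np.hstack([f(b,"top",[.47,-.265,.05]),f(a,"side",[.56,.2,.1])]))
E
```

```text
t 14.95 pos [0.5913 0.1914 0.1216] rot [ 3.139  0.004 -0.457] open 0.05525636320441536 grip 0.0 F [0.2 0.3 0.4] q [ 0.19  0.61  1.38 -0.    1.15  2.22]
roll -0.0 shift [ 1.  -0.9 49.6]
```

View pics/two.png

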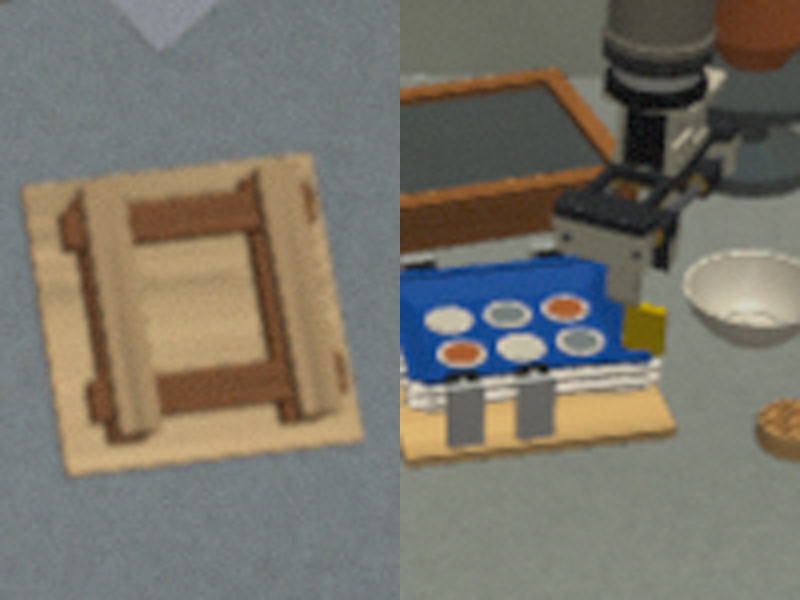

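Left: both slats lie parallel across the crib, at (120,305) and (300,293). Right: the open fingers are above the yellow fin at (643,328). I'm going down to grip it.

step_arm:
  commands:
    - {"translation": [1,-0.9,15],"roll": 0}
    - {"translation": [0,0,15],"roll": 0}
    - {"translation": [0,0,10],"roll": 0}
    - {"translation": [0,0,6],"roll": 0}
    - {"translation": [0,0,2],"roll": 0}
    - {"translation": [0,0,0],"roll": 0}

```text
time: 15.55
tool_pos: [0.5943, 0.1919, 0.0759]
tool_rot: [-3.142, -0.0, -0.458]
contact_force: [-0.4, 0.4, 0.4]
opening: 0.055
grip_force: 0.0
```

step_arm:
  commands:
    - {"translation": [0,0,0],"roll": 0}
    - {"translation": [0,0,0],"roll": 0}
    - {"translation": [0,0,0],"roll": 0}
    - {"translation": [0,0,0],"roll": 0}
    - {"translation": [0,0,0],"roll": 0}
    - {"translation": [0,0,0],"roll": 0}
    - {"translation": [0,0,0],"roll": 0}
    - {"translation": [0,0,0],"roll": 0}
    - {"translation": [0,0,0],"roll": 0}
    - {"translation": [0,0,0],"roll": 0}
  fingers: 0
  grip_force: 12

```text
time: 16.38
tool_pos: [0.5941, 0.1921, 0.0757]
tool_rot: [-3.142, -0.0, -0.457]
contact_force: [0.5, 1.1, -0.3]
opening: 0.0097
grip_force: 12.0
```

```bash
python3 plan.py .5925 .1918 .072 -.457
```

```text
t 16.3833 pos [0.5941 0.1921 0.0757] rot [-3.142 -0.    -0.457] open 0.009695224026443674 grip 11.996988952159882 F [ 0.5  1.1 -0.3] q [ 0.19  0.66  1.42 -0.    1.06  2.22]
roll -0.0 shift [-1.3  1.   3.7]
```

step_arm:
  commands:
    - {"translation": [-1,0,-3],"roll": 0}
    - {"translation": [-1,0,-3],"roll": 0}
    - {"translation": [-1.1,0,-3],"roll": 0}
    - {"translation": [-1.1,0,-3],"roll": 0}
    - {"translation": [-1.2,0,-3],"roll": 0}
    - {"translation": [-1.2,0,-3],"roll": 0}
    - {"translation": [-1.3,0,-3],"roll": 0}
    - {"translation": [-1.4,0,-3],"roll": 0}
    - {"translation": [-1.4,0,-3],"roll": 0}
    - {"translation": [-1.5,0,-3],"roll": 0}
    - {"translation": [-1.5,0,-3],"roll": 0}
    - {"translation": [-1.6,0,-3],"roll": 0}
    - {"translation": [0,0,0],"roll": 0}
    - {"translation": [0,0,0],"roll": 0}

```text
time: 17.55
tool_pos: [0.5813, 0.1986, 0.1127]
tool_rot: [-3.141, -0.003, -0.457]
contact_force: [5.5, -3.6, 0.5]
opening: 0.01
grip_force: 12.0
```

```bash
python3 plan.py .5925 .1918 .072 -.457
python3 - <<'E'
from fit import *
a,b=read_camera("side"),read_camera("top")
np.save("pics/peel_s.npy",a);np.save("pics/peel_t.npy",b)
f=lambda o,c,p:cv2.resize(o[(q:=proj(np.array([p]),c)[0].astype(int))[1]-75:q[1]+75,q[0]-50:q[0]+50,::-1],(400,600),interpolation=cv2.INTER_CUBIC)
cv2.imwrite("pics/peel.png",np.hstack([f(b,"top",[.5,.23,.05]),f(a,"side",[.53,.2,.08])]))
E
```

```text
t 17.55 pos [0.5813 0.1986 0.1127] rot [-3.141e+00 -3.000e-03 -4.570e-01] open 0.010029448844818965 grip 12.001632750034332 F [ 5.5 -3.6  0.5] q [ 0.2   0.61  1.42 -0.    1.11  2.23]
roll 0.0 shift [13.1  1.1 40.7]
```

View pics/peel.png

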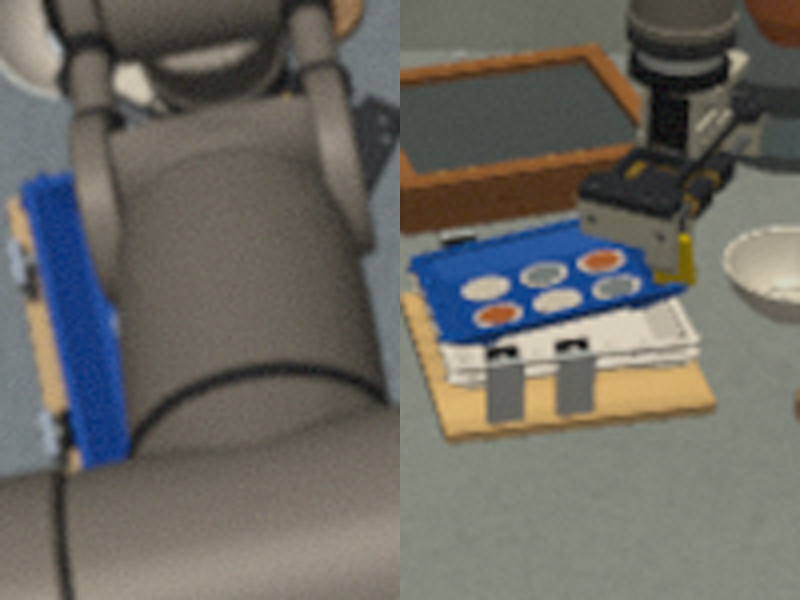

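The side view (right) shows the fin corner raised at (675,270), with the far-left edge of the tray still low at (412,265). A sideways push of about 6 N has built up, so I'm checking the tilt and the far foot numerically.

```bash
cat > tilt.py <<'E'
from fit import *
from scipy.spatial.transform import Rotation as Ro
T0=np.array([.4927,.24,.2073]);G0=np.array([.5941,.1921,.0757+.019])
def pose(th,g,dyaw=0):
    # tray turns about the finger axis through the grasp point; returns map of start-world points to now
    ax=np.array([-np.sin(-.457),np.cos(-.457),0])
    R=Ro.from_rotvec([0,0,dyaw])*Ro.from_rotvec(-ax*th)
    return lambda P:R.apply(np.atleast_2d(P)-G0)+g
def start(P):
    return Ro.from_rotvec([0,0,T0[2]]).apply(np.atleast_2d(P))+[T0[0],T0[1],.036]
RIM=start(np.array(box(-.099,.099,-.079,.079,.025,.030)));FAR=start([-.06,.04,0]);CEN=start([0,0,.015])
def blue(im,near,c):
    m=comp(mask(im,"blue"),proj(np.atleast_2d(near),c)[0]);ys,xs=np.nonzero(m)
    M=np.zeros_like(m);cv2.fillPoly(M,[cv2.convexHull(np.stack([xs,ys],1).astype(np.int32))],1);return M
def tilt(im,c,g,dyaw=0):
    best=[]
    near=pose(.2,g,dyaw)(CEN);M=blue(im,near,c)
    def f(p):
        P=pose(p[0],g+[p[1],p[2],p[3]],dyaw)(RIM);A=np.zeros_like(M)
        cv2.fillPoly(A,[cv2.convexHull((proj(P,c)*16).round().astype(np.int32))],1,shift=4)
        return 1-(A&M).sum()/(A|M).sum()
    r=min(((f([t,0,0,0]),t) for t in np.arange(-.1,1.3,.01)))
    return r
E
python3 - <<'E'
from tilt import *
o=observe();g=np.array(o["tool_pos"])-[0,0,-.019]
a=np.load("pics/peel_s.npy")
l,t=tilt(a,"side",g);print(1-l,t,pose(t,g)(FAR)-FAR,FAR)
for t in(.1,.15,.2,.25):print(t,1000*(pose(t,g)(FAR)-FAR))
E
```

```text
0.83202416918429 0.18999999999999986 [[8.97876857e-05 6.99126025e-05 3.04276328e-03]] [[0.42575185 0.2667945  0.036     ]]
0.1 [[-6.74663216  3.43150258 18.66319147]]
0.15 [[-3.10427008  1.64048796  9.90022573]]
0.2 [[ 0.92656184 -0.34154422  1.35107105]]
0.25 [[ 5.33578861 -2.50963993 -6.96290416]]
```

step_arm:
  commands:
    - {"translation": [0.5,0,-3],"roll": 0}
    - {"translation": [0,0,-3],"roll": 0}
    - {"translation": [-0.5,0,-3],"roll": 0}
    - {"translation": [-1,0,-3],"roll": 0}
    - {"translation": [0,0,0],"roll": 0}

```text
time: 18.07
tool_pos: [0.5792, 0.1995, 0.1243]
tool_rot: [-3.141, -0.0, -0.457]
contact_force: [0.8, -1.2, -0.4]
opening: 0.0099
grip_force: 12.0
```

step_arm:
  commands:
    - {"translation": [0,0,0],"roll": 0}
    - {"translation": [0,0,0],"roll": 0}
    - {"translation": [0,0,0],"roll": 0}
    - {"translation": [0,0,0],"roll": 0}
    - {"translation": [0,0,-3],"roll": 0}
    - {"translation": [0,0,-3],"roll": 0}
    - {"translation": [0,0,-3],"roll": 0}
    - {"translation": [0,0,-3],"roll": 0}
    - {"translation": [0,0,-3],"roll": 0}
    - {"translation": [0,0,-5],"roll": 0}
    - {"translation": [0,0,-5],"roll": 0}
    - {"translation": [0,0,-5],"roll": 0}
    - {"translation": [0,0,0],"roll": 0}
  grip_force: 45

```text
time: 19.15
tool_pos: [0.5801, 0.1996, 0.1552]
tool_rot: [-3.14, -0.002, -0.457]
contact_force: [-0.6, 0.9, -0.7]
opening: 0.0096
grip_force: 45.0
```

Run:
```python
from tilt import *
o=observe();g=np.array(o["tool_pos"])+[0,0,.019];print(o["tool_pos"],o["contact_force"],o["opening"],o["grip_force"])
a=read_camera("side")
l,t=tilt(a,"side",g);print(1-l,t,pose(t,g)(FAR)-FAR)
cv2.imwrite("pics/lift.png",cv2.resize(a[120:330,220:500,::-1],(800,600)))
```

```text
[0.58010497 0.19956661 0.15524254] [-0.60108853  0.85544295 -0.72379313] 0.009626315597533706 44.98271048069
0.8329065300896287 0.2499999999999998 [[ 0.00417128 -0.00146609  0.03583717]]
```

View pics/lift.png

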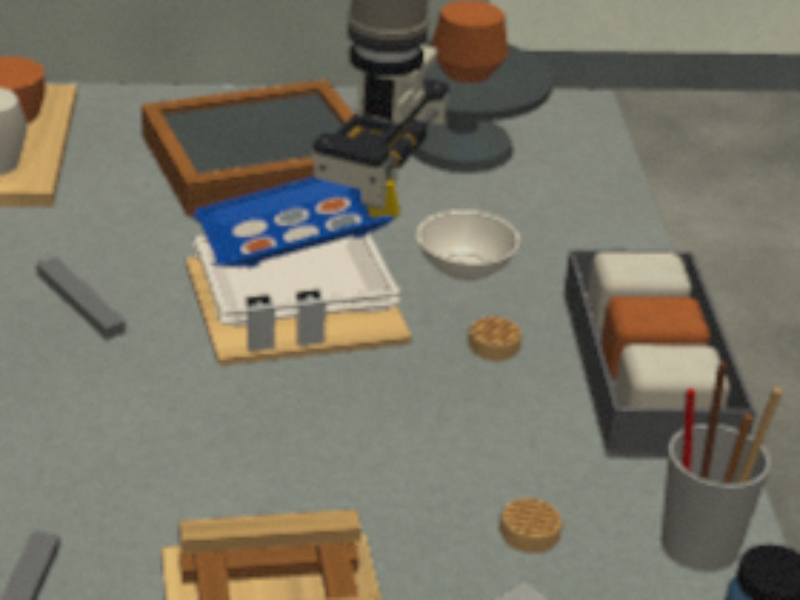

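The tray is clear of the stack at about 14°, and the white tray (300,275) is still in place.

step_arm:
  commands:
    - {"translation": [0,0,-8],"roll": 0}
    - {"translation": [0,0,-12],"roll": 0}
    - {"translation": [0,0,-15],"roll": 0}
    - {"translation": [0,0,-15],"roll": 0}
    - {"translation": [0,0,-15],"roll": 0}
    - {"translation": [0,0,-15],"roll": 0}
    - {"translation": [0,0,-10],"roll": 0}
    - {"translation": [0,0,-5],"roll": 0}
    - {"translation": [0,0,0],"roll": 0}

```text
time: 19.95
tool_pos: [0.5798, 0.1994, 0.2499]
tool_rot: [-3.14, -0.002, -0.457]
contact_force: [0.5, 0.4, -1.5]
opening: 0.0095
grip_force: 45.0
```

Run:
```python
from tilt import *
import subprocess
o=observe();g=np.array(o["tool_pos"])+[0,0,.019]
a=read_camera("side");l,t=tilt(a,"side",g);c=pose(t,g)(CEN)[0];print(1-l,t,"far",pose(t,g)(FAR),"cen",c)
x=o["tool_pos"][:2]+np.array([.472,-.265])-c[:2]
print(subprocess.check_output(["python3","plan.py",str(x[0]),str(x[1]),".25","-.457"],text=True),x)
```

```text
0.82875 0.23999999999999985 far [[0.4287465  0.26556087 0.16812012]] cen [0.49064565 0.24124905 0.1997813 ]
t 20.0 pos [0.5795 0.1993 0.2488] rot [-3.141 -0.    -0.457] open 0.00974249301621738 grip 44.981735944747925 F [ 0.6  0.3 -2.5] q [ 0.21  0.49  1.23 -0.    1.42  2.23]
roll -0.0 shift [207.  462.3  -1.2]
 [ 0.56119429 -0.30689823]
```

step_arm:
  commands:
    - {"translation": [2,4,0],"roll": 0}
    - {"translation": [4,9,0],"roll": 0}
    - {"translation": [6,14,0],"roll": 0}
    - {"translation": [8,18,0],"roll": 0}
    - {"translation": [8,18,0],"roll": 0}
    - {"translation": [8,18,0],"roll": 0}
    - {"translation": [8,18,0],"roll": 0}
    - {"translation": [8,18,0],"roll": 0}
    - {"translation": [8,18,0],"roll": 0}
    - {"translation": [8,18,0],"roll": 0}
    - {"translation": [8,18,0],"roll": 0}
    - {"translation": [8,18,0],"roll": 0}
    - {"translation": [8,18,0],"roll": 0}
    - {"translation": [8,18,0],"roll": 0}
    - {"translation": [8,18,0],"roll": 0}
    - {"translation": [8,18,0],"roll": 0}
    - {"translation": [8,18,0],"roll": 0}
    - {"translation": [8,18,0],"roll": 0}
    - {"translation": [8,18,0],"roll": 0}
    - {"translation": [8,18,0],"roll": 0}

```text
time: 21.67
tool_pos: [0.5641, -0.1671, 0.2483]
tool_rot: [3.141, 0.001, -0.458]
contact_force: [-0.3, 0.3, -1.7]
opening: 0.0098
grip_force: 45.0
```

step_arm:
  commands:
    - {"translation": [8,18,0],"roll": 0}
    - {"translation": [8,18,0],"roll": 0}
    - {"translation": [8,18,0],"roll": 0}
    - {"translation": [8,18,0],"roll": 0}
    - {"translation": [8,18,0],"roll": 0}
    - {"translation": [7,14,0],"roll": 0}
    - {"translation": [6,12,0],"roll": 0}
    - {"translation": [4,9,0],"roll": 0}
    - {"translation": [2,4,0],"roll": 0}
    - {"translation": [0,0,0],"roll": 0}
    - {"translation": [0,0,0],"roll": 0}
    - {"translation": [0,0,0],"roll": 0}
    - {"translation": [0,0,0],"roll": 0}
    - {"translation": [0,0,0],"roll": 0}
    - {"translation": [0,0,0],"roll": 0}

```text
time: 22.92
tool_pos: [0.5614, -0.3061, 0.2489]
tool_rot: [3.142, -0.0, -0.456]
contact_force: [-0.4, 0.4, -1.7]
opening: 0.0095
grip_force: 45.0
```

```bash
python3 plan.py .5612 -.3069 .25 -.457
python3 - <<'E'
from tilt import *
o=observe();g=np.array(o["tool_pos"])+[0,0,.019]
a=read_camera("side");l,t=tilt(a,"side",g);print(1-l,t,"far",pose(t,g)(FAR),"cen",pose(t,g)(CEN))
cv2.imwrite("pics/end.png",cv2.resize(a[150:450,150:550,::-1],(800,600)))
E
```

```text
t 22.9167 pos [ 0.5614 -0.3061  0.2489] rot [ 3.142 -0.    -0.456] open 0.009497017699467009 grip 44.98169481754303 F [-0.4  0.4 -1.7] q [-0.62  0.55  1.14 -0.    1.46  1.41]
roll 0.001 shift [ 0.2  0.8 -1.1]
0.8083674663545933 0.2499999999999998 far [[ 0.41123161 -0.2403264   0.16548618]] cen [[ 0.47284367 -0.26449705  0.19780852]]
```

View pics/end.png

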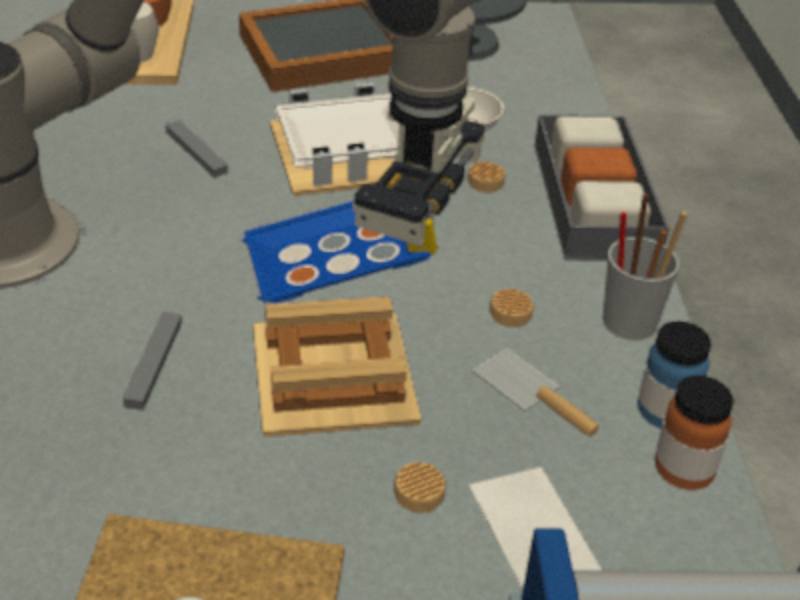

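The tray is held over the crib with its middle at (335,250), the slats are level at (330,310) and (338,375), and the white tray is in place. I'm handing in.

```bash
python3 -c "from cell import *;print(hand_in())"
```

```text
the job is handed in; nothing more can be done
None
```

The job is handed in, result not reported back: by my last camera check both slats lie on the crib, and the blue tray is held still by its fin, centred over the crib, sloping about 14° and roughly 10 cm clear of the slats.

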